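# Close the proofing board's leaf over the block and button it shut

### The arm

A 6-joint arm with a two-finger parallel gripper is mounted at the origin on a cart in front of the work surface, level with it; the furniture and walls round the work are solid. World frame = base frame: x ahead of the robot, y to its left, z up, the work surface at z = 0. Lengths are in m, angles in rad, forces in N, time in s.
With the tool pointing down it reaches from about 0.4 to 0.925 m from the base axis. Payload 3.4 kg.
Tool frame: the origin (TCP) lies midway between the tips of the shut fingers; the grasp point (between the pads) lies 19 mm behind it; z points along the fingers, y is the direction in which the jaws open and shut (so a half turn about z gives the same grasp; the last joint's range is limited). The gripper opens to 85 mm and grips with 20 to 120 N. Pads are 22 mm wide; open, the fingers measure 114 mm over their backs; the gripper's body (76 mm by 85 mm) begins 54 mm behind the grasp point. The pads swing forward as they close: fully open they stand 13 mm farther back than shut.
Start: joints at [1.155, 0.307, 1.506, -0, 1.328, -0.073], TCP at [0.193, 0.542, 0.231] pointing down, gripper open.
Joint ranges: [-3.12, 3.12], [-1.05, 2.28], [0.14, 2.33], [-1.42, 4.57], [0.1, 2.73], [-2.68, 2.68]. Speed limits (rad/s): [2.57, 2.57, 3.14, 3.14, 3.14, 3.14].

### API

Orientations are given as a rotation vector (axis times angle).
In Python, from plant import manip, snapshot, camera_model gives the robot as it stands. The module is installed in compiled form; this text tells all that it offers.
- The arm moves only by the tool send_rows, never from a script. Its arguments are lists of equal length, an entry for each row: "dp": the shift along the tool's x, y, z in mm, a list of three; "spin": the turn about the tool's z in rad; "hand": the closure, from 0 (fully open) to 1 (shut). In form: {"dp": [[tx, ty, tz], ...], "spin": [spin, ...], "hand": [hand, ...]}. A call has exactly 10 rows; each row shifts and turns the pose as measured when the row begins, along the tool's axes as they then stand; what a row does not reach is not made up. A row lasts 1/10 s, in which the tool goes at most 50 mm and 8.59 degrees, less where a joint would pass 70% of its speed; a pose out of reach is approached as far as the arm can. A call is refused whole if a number of a shift passes 50 or a number of a turn 0.15, either way. A call with a gripper value outside its range is refused whole. The fingers move at their own pace and stop on an object; the grip force is fixed at half the most. Time passes only in rows, so rows that do not move let the fingers close, or fill a call up. It gives the time, the measured TCP pose, the force and the opening at its end, in the units of the state.
- manip.sense(): the state, without advancing time (a new reading comes with each control period).
- snapshot(name): name is "scene" or "top" or "wrist"; returns the picture (480x640x3 uint8, red, green, blue); there is no depth.
- camera_model(name): a dict with "fx", "fy", "cx", "cy" (pixels), "dist_coeffs" ([k1, k2, p1, p2, k3] as OpenCV has them; the pictures are not rectified), "world_from_camera" (4x4, takes a point from camera to world coordinates). Camera axes: x right, y down, z forward; pixel columns grow to the right and rows downward; lengths in m; the calibration is good to about 2 mm. A picture is of the moment at which its call begins: read the wrist's pose just before it. camera_model takes no time and is no camera call; for the wrist camera it gives the pose at the moment of the call.
- manip.sign_off(): hands the job in, once; it reports no verdict.
The state is a dict: "t": time; "q": joint angles; "joint_vel": joint speeds; "joint_torque": joint torques, N m; "tcp_pos": TCP position; "eef_rot": TCP orientation; "wrist_force": force on the tool from outside, world axes, zero at the start; "moment": the same for the moment, N m; "grip_width": finger opening in m.
Only numpy, scipy, OpenCV 4.12 (cv2) and the standard library are available. Lean on these libraries where they do the work, as an engineer would, in place of code of your own. Each camera call takes 0.05 s, during which the arm holds its last target. There are 200 camera calls.

### The job

Close the hinged proofing board: with your fingertips push the leaf that stands ajar over its spine until it lies flat over the lino block on the other side, then push the turn button's post round as far as it goes, so that its arm points straight across the edge of the closed leaf. Push the leaf by its bare back only: do not pinch it or touch the paper sheet on its other face. Leave the other things on the table where they are.

Things in the scene. Friction and masses are not known exactly. Their poses are not given: they have to be found in the camera images.
- board: Hinged plywood proofing board, fixed to the table. Origin: underside, midway along its spine; z up. The spine runs along the board's x axis. Base 150 mm along x, 12 mm thick; it reaches 169 mm to +y (open side) and 187 mm to -y (printing side, with a 75 x 60 mm lino block in a bed, top 33 mm above the table). Yaw -0.45 to -0.05 rad: +y is roughly the robot's left.
- leaf (a joint): Angle of the plywood leaf about the spine (rad). 0: level on the board's +y side; 1.57: upright; 3.14: level over the block (end stop). Starts ajar at 0.5 to 0.85. The hinge is stiff (0.22 N m): the leaf stays where it is left, so push it all the way, about 3 N at the free edge. While ajar, its lower face is the bare back, to be pushed; its upper face carries the paper sheet.
- spine (a point): Point on the leaf's hinge axis, mid-length, 38.5 mm above the table; axes as the board's. Under the ajar leaf stands only a rest strip, 35 mm high, at 113 to 127 mm to +y from here, on the 12 mm base.
- leaf_edge (a point): Middle of the leaf's free edge, at half thickness, 150 mm from the hinge axis. Axes turn with the leaf: y from the spine to the free edge, z out of the paper side. The leaf is 130 mm along the spine, 6 mm thick, from 8 to 150 mm from the axis, about 0.16 kg. Once closed, its back is up, 41.5 mm above the table.
- sheet (a point): Paper sheet on thin card, 116 x 124 x 2 mm, fixed to the leaf's paper side (7 mm inside the leaf's rim): not to be touched. This point is the centre of its outer face.
- button (a joint): Angle of the steel turn button about its vertical pivot (rad). 0: its arm lies along the rail, pointing to the board's +x; it turns anticlockwise seen from above; 1.57: it points to the board's +y, straight across the free edge of the closed leaf (end stop). It stays where it is left (friction 0.05 N m, about 1.3 N at the post).
- button_pivot (a point): Pivot of the turn button, on the rail 170 mm to the board's -y from the spine, 43 mm above the table, at the underside of the arm; the arm is 16 mm wide and 8 mm thick (top 51 mm above the table) and reaches 50 mm from the pivot.
- button_post (a point): Centre of the top of the upright round post on the button's arm, by which it is pushed: 12 mm thick, 40 mm from the pivot, top 73 mm above the table, 22 mm proud of the arm.
- baren: Bystander, loose: a turned wooden rubbing disc with a knob, 108 mm across, 48 mm high. Origin: centre of its underside.
- ink_tin: Bystander, loose: a round ink tin with press lid, 68 mm across, 51 mm high. Origin: centre of its underside.
- paste_pot: Bystander, loose: a small round pot, 58 mm across, 50 mm high. Origin: centre of its underside.
- ink_tube: Bystander, loose: an ink tube lying flat, 45 x 146 x 30 mm. Origin: centre of its underside.
- tape: Bystander, loose: a roll of masking tape lying flat, 104 mm across, 25 mm high. Origin: centre of its underside.

How it is judged:
On the way, in this order (a step that is already met when the one before it is completed fails the run):
1. the leaf lies flat over the block (value of joint leaf above 3.1 rad), for 0.2 s.
2. the turn button points across the leaf's edge (value of joint button above 1.35 rad), for 0.2 s.
At the end, for the whole second after the job is handed in: The leaf is flat on the printing side (joint above 3.10 rad, end stop 3.14) and the button is turned in (above 1.35 rad, end stop 1.57), both at rest (value of joint leaf above 3.1 rad and value of joint button above 1.35 rad and velocity of joint each of leaf, button below 0.05 rad/s); the robot touches nothing.
It fails at once if the paper sheet is touched (contact force between any of the fingers, the arm and sheet_card above 0.5 N).
It fails at once if the button is turned in before the leaf is closed (value of joint button above 0.8 rad and value of joint leaf below 3 rad).
It fails at once if a bystander is moved by more than 30 mm (distance of any of baren, ink_tin, paste_pot, ink_tube, tape from where it was at the start of the episode above 0.03 m).
It also fails if it takes over 58 s, if anything falls off the work surface, if the arm or the gripper's body presses on something with over 40 N, if the wrist force passes 120 N, or if a joint passes its speed limit or range.

## Working session

There is one attempt and no reset: what is moved stays moved. The work goes in short steps, Python scripts to look and compute and a tool call to move; the robot and the scene stay as the last step left them, time stands still between calls to the robot, and variables do not carry over. Pictures are saved under pics/ and viewed, about 8 in all and at most 12, crops included, and the job is handed in when it is done.

Besides the shell and the picture viewer there is one more tool, called after "Request:" by a JSON object that holds its "fn" and its "kwargs", one argument or row to a line. send_rows: Moves the arm, as the interface text tells. Its arguments: {"type":"object","properties":{"dp":{"type":"array"},"spin":{"type":"array"},"hand":{"type":"array"}},"required":["dp","spin","hand"]}

```bash
mkdir -p pics
python3 - <<'E'
from plant import manip,snapshot,camera_model
import cv2,numpy as np
np.set_printoptions(precision=4,suppress=True)
print(manip.sense())
for n in ("scene","top"):
    cv2.imwrite(f"pics/{n}0.png",snapshot(n)[:,:,::-1]); print(n,camera_model(n))
E
```

```text
{'t': 0.0, 'q': array([ 1.1545,  0.3076,  1.5076, -0.    ,  1.3284, -0.0735]), 'joint_vel': array([-0.0006,  0.0002, -0.0001,  0.0002,  0.0001,  0.0014]), 'joint_torque': array([  0.0023, -45.7549, -25.1915,   0.0002,   0.0133,   0.    ]), 'tcp_pos': array([0.193 , 0.5409, 0.2304]), 'eef_rot': array([-0.5358, -3.0951,  0.0031]), 'wrist_force': array([0.0075, 0.4106, 0.2689]), 'moment': array([ 0.0062, -0.0286,  0.0015]), 'grip_width': 0.08504753146293173}
scene {'fx': 621.9260358554317, 'fy': 621.9260358554317, 'cx': 325.9987856128052, 'cy': 243.91065930008656, 'dist_coeffs': array([-0.1985,  0.    ,  0.    ,  0.    ,  0.    ]), 'world_from_camera': array([[ 0.7543, -0.4642,  0.4643, -0.321 ],
       [-0.6565, -0.5295,  0.5372, -1.0402],
       [-0.0035, -0.71  , -0.7041,  1.3056],
       [ 0.    ,  0.    ,  0.    ,  1.    ]])}
top {'fx': 487.70707877578474, 'fy': 487.70707877578474, 'cx': 322.66668952628305, 'cy': 238.39842755468393, 'dist_coeffs': array([-0.0856,  0.    ,  0.    ,  0.    ,  0.    ]), 'world_from_camera': array([[ 0.0057, -0.9883,  0.1525,  0.284 ],
       [-1.    , -0.0052,  0.0038, -0.1213],
       [-0.003 , -0.1525, -0.9883,  1.4778],
       [ 0.    ,  0.    ,  0.    ,  1.    ]])}
```

View pics/scene0.png

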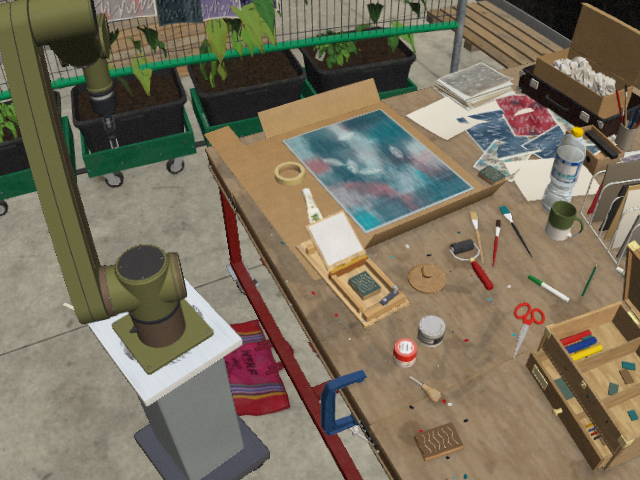

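View pics/top0.png

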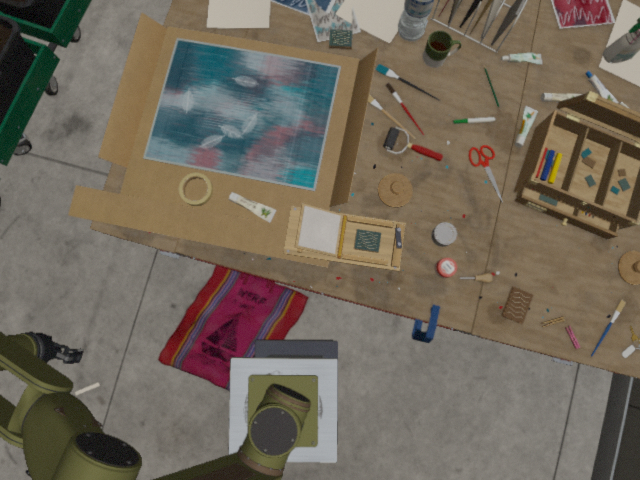

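The board is at about (345,237) in top and (355,270) in scene. The tube and tape lie to its left, the baren ahead, and the tin and pot to its right. I'll enlarge both views.

Run:
```python
import cv2,numpy as np
a=cv2.imread("pics/top0.png")[190:280,225:465]; b=cv2.imread("pics/scene0.png")[200:330,285:450]
a=cv2.resize(a,(792,297),interpolation=cv2.INTER_CUBIC)   #3.3
cv2.imwrite("pics/cropA.png",a)
b=cv2.resize(b,None,fx=4.5,fy=4.5,interpolation=cv2.INTER_CUBIC)
cv2.imwrite("pics/cropB.png",b)
```

```text
(no output)
```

View pics/cropA.png

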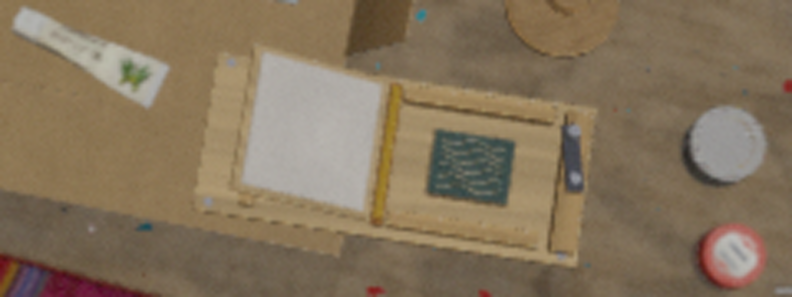

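View pics/cropB.png

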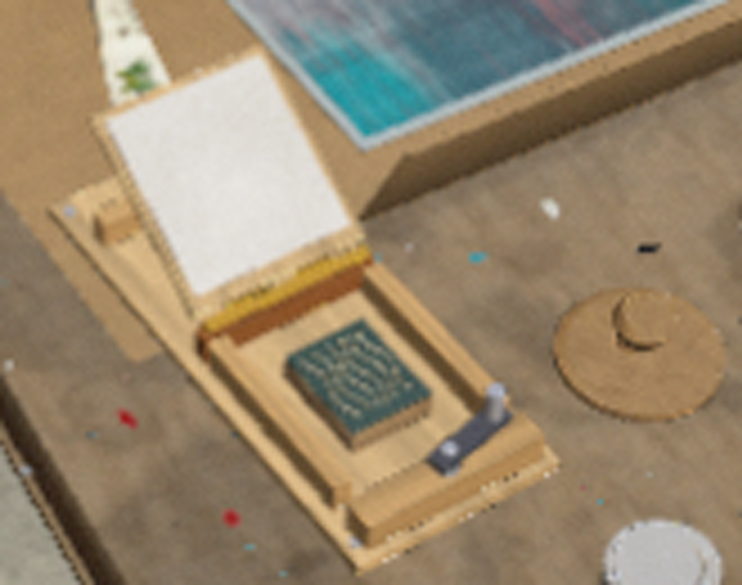

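Crop A: base corners are at about (221,52), (195,208), (597,107) and (577,265), and the leaf's free-edge corners are at (258,44) and (233,188). Crop B: the leaf's free-edge corners are at (262,48) and (92,121), the post top is at (495,392), and the button lies along the rail.

```bash
cat > h.py <<'E'
import cv2,numpy as np
from plant import manip,snapshot,camera_model
np.set_printoptions(precision=4,suppress=True)
def ray(n,px,M=None):
    c=M or camera_model(n);K=np.array([[c['fx'],0,c['cx']],[0,c['fy'],c['cy']],[0,0,1]])
    p=cv2.undistortPoints(np.array([[px]],float),K,c['dist_coeffs'])[0,0]
    T=c['world_from_camera'];d=T[:3,:3]@[p[0],p[1],1];return T[:3,3],d/np.linalg.norm(d)
def onz(n,px,z):
    o,d=ray(n,px);return o+d*(z-o[2])/d[2]
def tri(p,q):
    o,d=ray('top',p);o2,d2=ray('scene',q)
    s=np.linalg.lstsq(np.c_[d,-d2],o2-o,rcond=None)[0]
    a,b=o+d*s[0],o2+d2*s[1];return (a+b)/2,np.linalg.norm(a-b)
def A(x,y):return (225+(x+.5)/3.3-.5,190+(y+.5)/3.3-.5)
def B(x,y):return (285+(x+.5)/4.5-.5,200+(y+.5)/4.5-.5)
E
python3 - <<'E'
from h import *
c=[onz('top',A(*p),.012)[:2] for p in((221,52),(195,208),(597,107),(577,265))]
print("base",np.array(c))
loc=np.array([[75,169],[-75,169],[75,-187],[-75,-187]])/1e3
c=np.array(c);cm=c.mean(0);lm=loc.mean(0)
a=(c-cm)@[1,1j];b=(loc-lm)@[1,1j];r=(a*b.conj()).sum();yaw=np.angle(r)
R=np.array([[np.cos(yaw),-np.sin(yaw)],[np.sin(yaw),np.cos(yaw)]])
o=cm-R@lm;print("yaw",yaw,"o",o,"scale",abs(r)/(abs(b)**2).sum())
print("resid",c-(loc@R.T+o))
for n,p,q in(("edge+x",(258,44),(262,48)),("edge-x",(233,188),(92,121)),("post",(573,130),(495,392)),("pivot",(574,180),(449,450)),("base+ -",(597,107),(557,461)),("base- -",(577,265),(362,568))):
    X,e=tri(A(*p),B(*q));print(n,X,"gap",e,"board",R.T@(X[:2]-o))
for n,p,z in(("baren",(563,10),.02),("tin",(727,144),.05),("pot",(733,256),.05),("tube",(155,95),.02)):
    X=onz('top',A(*p),z);print(n,X,R.T@(X[:2]-o))
E
```

```text
base [[ 0.6123 -0.0196]
 [ 0.4657  0.002 ]
 [ 0.5621 -0.3693]
 [ 0.415  -0.3481]]
yaw -0.14358137675153362 o [ 0.5151 -0.1748] scale 0.9924248096698475
resid [[-0.0012 -0.0013]
 [ 0.0007 -0.0012]
 [-0.0005  0.0013]
 [ 0.0009  0.0011]]
edge+x [ 0.5958 -0.0575  0.1107] gap 0.00391345846476677 board [0.0631 0.1277]
edge-x [ 0.4698 -0.0378  0.1103] gap 0.0029151603050894728 board [-0.0644  0.1292]
post [ 0.5292 -0.3371  0.066 ] gap 0.0038833410295856 board [ 0.0372 -0.1586]
pivot [ 0.4876 -0.3406  0.0483] gap 0.0016829013914436035 board [-0.0035 -0.1679]
base+ - [ 0.5601 -0.3681  0.0065] gap 0.007169353483200853 board [ 0.0722 -0.1848]
base- - [ 0.4141 -0.3479  0.0059] gap 0.0036572817844582437 board [-0.0752 -0.1858]
baren [ 0.6524 -0.3382  0.02  ] [ 0.1592 -0.142 ]
tin [ 0.5216 -0.4803  0.05  ] [ 0.0502 -0.3014]
pot [ 0.4201 -0.4825  0.05  ] [-0.05   -0.3181]
tube [0.5697 0.0402 0.02  ] [0.0232 0.2207]
```

Board yaw is about -0.144 with its origin at (0.515,-0.175), and the leaf is at about 0.5 rad. I'll align tool y with board y (so tool x is -board x), close the fingers, and travel high.

Request:
{"fn": "send_rows", "kwargs": {
  "dp": [
    [0,0,0],
    [0,0,0],
    [-30,-35,0],
    [-30,-35,0],
    [-30,-35,0],
    [-30,-35,0],
    [-30,-35,0],
    [-30,-35,0],
    [-30,-35,0],
    [-30,-35,0]
  ],
  "spin": [-0.1,-0.1,0,0,0,0,0,0,0,0],
  "hand": [1,1,1,1,1,1,1,1,1,1]
}}

```text
t: 1.1
tcp_pos: [0.3961, 0.2254, 0.2263]
eef_rot: [-0.19, -3.131, 0.008]
wrist_force: [1.1, 0.8, 0.4]
grip_width: 0.0005
```

```bash
cat >> h.py <<'E'
yaw=-0.1436;O=np.array([.5151,-.1748])
R=np.array([[np.cos(yaw),-np.sin(yaw)],[np.sin(yaw),np.cos(yaw)]])
from scipy.spatial.transform import Rotation as Ro
def st():
    s=manip.sense();p=s['tcp_pos'];M=Ro.from_rotvec(s['eef_rot']).as_matrix()
    print('t',round(s['t'],2),'board',R.T@(p[:2]-O),'z',p[2].round(4),'spin to do',-(yaw+np.pi/2-np.arctan2(M[1,1],M[0,1])),'F',R.T@s['wrist_force'][:2],s['wrist_force'][2],'tilt',M[:,2],'w',s['grip_width'])
E
python3 -c "from h import *;st()"
```

```text
t 1.1 board [-0.1751  0.379 ] z 0.2263 spin to do 0.02217052753553661 F [0.9326 0.984 ] 0.3942800206770557 tilt [-0.005  -0.0045 -1.    ] w 0.00047302238393971723
```

Request:
{"fn": "send_rows", "kwargs": {
  "dp": [
    [-30,-34,0],
    [-30,-34,0],
    [-30,-34,0],
    [-30,-34,0],
    [-30,-34,0],
    [-25,-28,0],
    [0,0,35],
    [0,0,35],
    [0,0,35],
    [0,0,25]
  ],
  "spin": [0.02,0,0,0,0,0,0,0,0,0],
  "hand": [1,1,1,1,1,1,1,1,1,1]
}}

```text
t: 2.1
tcp_pos: [0.5533, -0.0151, 0.0944]
eef_rot: [0.24, 3.125, -0.01]
wrist_force: [1.2, 0.3, 0.2]
grip_width: 0.0002
```

Run:
```python
from h import *
st()
im=snapshot("scene")[150:350,240:460,::-1]
cv2.imwrite("pics/s1.png",cv2.resize(im,None,fx=3,fy=3,interpolation=cv2.INTER_CUBIC))
```

```text
t 2.1 board [0.015  0.1635] z 0.0944 spin to do -0.009962622437533764 F [1.1603 0.5171] 0.15278029051503317 tilt [ 0.0063 -0.0071 -1.    ] w 0.00021075132679560066
```

View pics/s1.png

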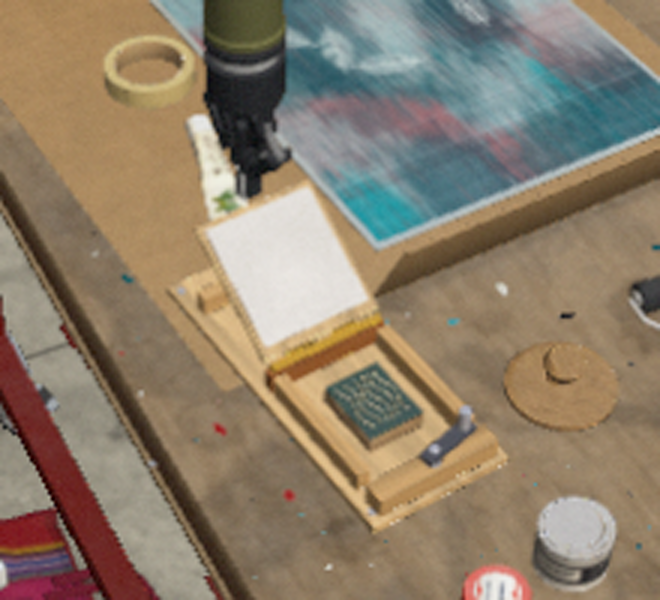

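The fingertips are behind the raised free edge at crop (255,185), clear of the tube. Next I'll work out the push path.

Run:
```python
from h import *
def w(a):
    k=np.clip((a-1.2)/.9,0,1); r=150-25*k; lo=13*(1-k)
    return np.array([r*np.cos(a)+3*np.sin(a)+14.5, 38.5+r*np.sin(a)-3*np.cos(a)-lo])
for a in np.arange(.5,3.15,.09): print(round(a,2),w(a).round(0),(w(a+.09)-w(a)).round(0))
```

```text
0.5 [148.  95.] [-7. 12.]
0.59 [141. 106.] [-8. 11.]
0.68 [133. 117.] [-9. 10.]
0.77 [124. 128.] [-10.   9.]
0.86 [115. 137.] [-10.   9.]
0.95 [104. 146.] [-11.   8.]
1.04 [ 93. 153.] [-12.   7.]
1.13 [ 81. 160.] [-13.   5.]
1.22 [ 69. 165.] [-13.   3.]
1.31 [ 55. 168.] [-13.   2.]
1.4 [ 42. 170.] [-13.   1.]
1.49 [ 29. 171.] [-13.  -0.]
1.58 [ 16. 170.] [-12.  -2.]
1.67 [  4. 169.] [-12.  -3.]
1.76 [ -8. 166.] [-11.  -4.]
1.85 [-19. 163.] [-10.  -5.]
1.94 [-29. 158.] [-10.  -5.]
2.03 [-39. 153.] [-9. -6.]
2.12 [-48. 147.] [-9. -6.]
2.21 [-58. 141.] [-9. -7.]
2.3 [-67. 134.] [-8. -8.]
2.39 [-75. 126.] [-8. -8.]
2.48 [-82. 118.] [-7. -9.]
2.57 [-89. 109.] [ -6. -10.]
2.66 [-95.  99.] [ -5. -10.]
2.75 [-100.   89.] [ -4. -10.]
2.84 [-104.   78.] [ -3. -11.]
2.93 [-107.   68.] [ -2. -11.]
3.02 [-109.   57.] [ -1. -11.]
3.11 [-110.   45.] [ -0. -11.]
```

Request:
{"fn": "send_rows", "kwargs": {
  "dp": [
    [5,-6,2],
    [5,-6,0],
    [5,-5,0],
    [0,-7,-8],
    [0,-8,-10],
    [0,-9,-10],
    [0,-10,-9],
    [0,-10,-9],
    [0,-11,-8],
    [0,-12,-7]
  ],
  "spin": [-0.01,0,0,0,0,0,0,0,0,0],
  "hand": [1,1,1,1,1,1,1,1,1,1]
}}

```text
t: 3.15
tcp_pos: [0.5223, -0.0999, 0.1598]
eef_rot: [0.222, 3.129, -0.007]
wrist_force: [0.4, 2.2, -1.0]
grip_width: -0.0002
```

Run:
```python
from h import *
st()
im=snapshot("scene")[130:330,240:460,::-1]
cv2.imwrite("pics/s2.png",cv2.resize(im,None,fx=3,fy=3,interpolation=cv2.INTER_CUBIC))
```

```text
t 3.15 board [-0.0036  0.0752] z 0.1598 spin to do 0.0020573228383449216 F [0.129  2.2142] -1.0272438392401946 tilt [ 0.0046 -0.005  -1.    ] w -0.00018464358030146675
```

View pics/s2.png

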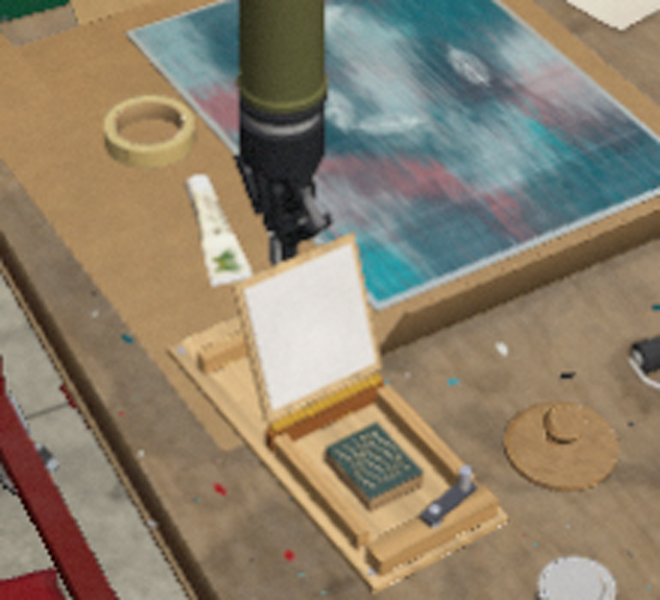

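The leaf is rising ahead of the fingers, at about 1.1 rad, with 2 N on the wrist. I'll carry on.

Request:
{"fn": "send_rows", "kwargs": {
  "dp": [
    [0,-13,-3],
    [0,-13,-2],
    [0,-13,-1],
    [0,-13,0],
    [0,-13,1],
    [0,-13,3],
    [0,-12,3],
    [0,-11,4],
    [0,-11,5],
    [0,-10,5]
  ],
  "spin": [0,0,0,0,0,0,0,0,0,0],
  "hand": [1,1,1,1,1,1,1,1,1,1]
}}

```text
t: 4.2
tcp_pos: [0.5042, -0.2341, 0.1454]
eef_rot: [0.224, 3.127, -0.011]
wrist_force: [0.6, 1.9, 0.1]
grip_width: -0.0
```

```bash
python3 -c "from h import *;st()"
```

```text
t 4.2 board [-0.0023 -0.0603] z 0.1454 spin to do 0.000656475697901282 F [0.3635 1.9881] 0.1449916209487166 tilt [ 0.0065 -0.0074 -1.    ] w -4.27729530058113e-05
```

Request:
{"fn": "send_rows", "kwargs": {
  "dp": [
    [0,-8,9],
    [0,-8,9],
    [0,-8,9],
    [0,-7,10],
    [0,-6,11],
    [0,-5,11],
    [0,-4,11],
    [0,-3,11],
    [0,-2,11],
    [0,-1,10]
  ],
  "spin": [0,0,0,0,0,0,0,0,0,0],
  "hand": [1,1,1,1,1,1,1,1,1,1]
}}

```text
t: 5.2
tcp_pos: [0.4965, -0.2915, 0.0398]
eef_rot: [0.225, 3.127, -0.01]
wrist_force: [-23.2, 20.4, 125.1]
grip_width: -0.0001
```

Run:
```python
from h import *
st()
im=snapshot("scene")[130:330,240:460,::-1]
cv2.imwrite("pics/s3.png",cv2.resize(im,None,fx=3,fy=3,interpolation=cv2.INTER_CUBIC))
```

```text
t 5.2 board [-0.0017 -0.1182] z 0.0398 spin to do 0.00018781492295105728 F [-25.9023  16.8482] 125.1365290536141 tilt [ 0.0061 -0.0071 -1.    ] w -9.653728855421033e-05
```

View pics/s3.png

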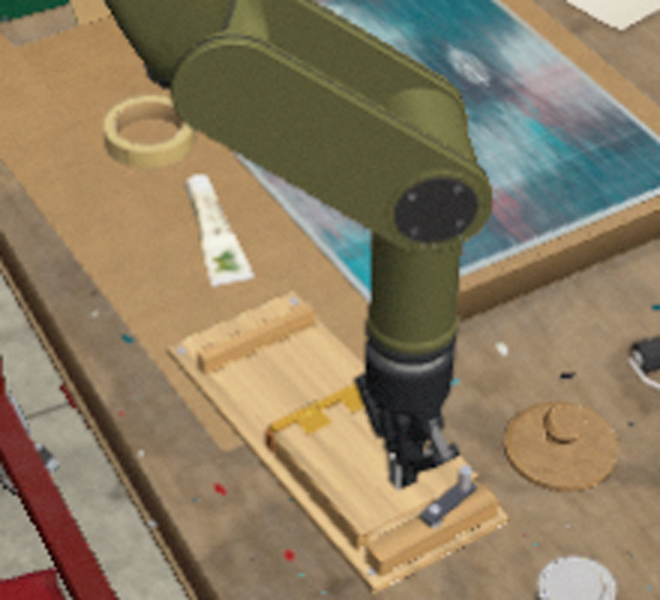

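The leaf is flat, but the last rows pressed down too far: the wrist reads 125 N, which is over the limit. I'll come straight up and move round behind the post at a safe height.

Request:
{"fn": "send_rows", "kwargs": {
  "dp": [
    [0,0,-10],
    [0,0,-20],
    [0,0,-20],
    [0,0,-15],
    [-10,-18,0],
    [-11,-20,0],
    [-11,-24,0],
    [-10,-25,0],
    [0,0,0],
    [0,0,0]
  ],
  "spin": [0,0,0,0,0,0,0,0,0,0],
  "hand": [1,1,1,1,1,1,1,1,1,1]
}}

```text
t: 6.25
tcp_pos: [0.5272, -0.3854, 0.1095]
eef_rot: [0.216, 3.123, -0.018]
wrist_force: [-0.5, 0.9, 0.3]
grip_width: 0.0002
```

Run:
```python
from h import *
st()
im=snapshot("scene")[190:330,300:460,::-1]
cv2.imwrite("pics/s4.png",cv2.resize(im,None,fx=4.2,fy=4.2,interpolation=cv2.INTER_CUBIC))
```

```text
t 6.25 board [ 0.0421 -0.2067] z 0.1095 spin to do 0.005362341633376344 F [-0.6161  0.7844] 0.2909312480814242 tilt [ 0.0106 -0.0123 -0.9999] w 0.0001634142662277042
```

View pics/s4.png

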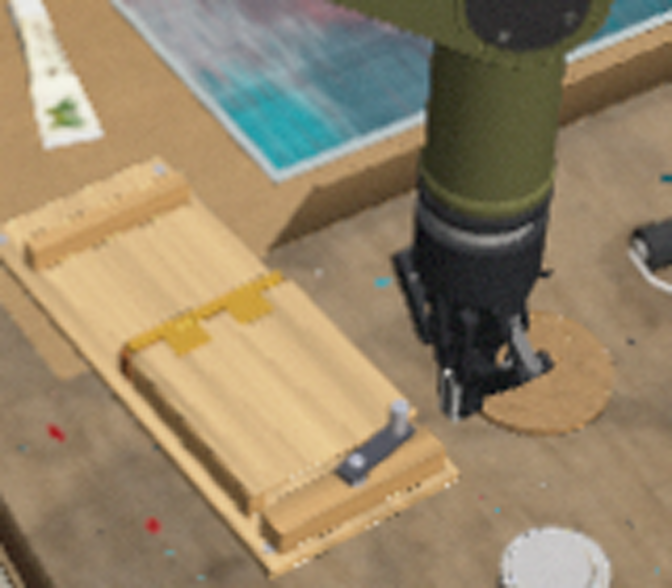

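The leaf lies flat and the button is still along the rail with its post at crop (400,412). I'll go down behind the post and make stroke 1, +y with x drifting to 0.027.

Request:
{"fn": "send_rows", "kwargs": {
  "dp": [
    [0,0,20],
    [0,0,18],
    [0,0,11],
    [3,8,0],
    [3,8,0],
    [3,8,0],
    [3,8,0],
    [3,8,0],
    [0,8,0],
    [0,0,0]
  ],
  "spin": [0,0,0,0,0,0,0,0,0,0],
  "hand": [1,1,1,1,1,1,1,1,1,1]
}}

```text
t: 7.3
tcp_pos: [0.5127, -0.3305, 0.0601]
eef_rot: [0.204, 3.132, -0.029]
wrist_force: [-1.7, -1.8, -1.5]
grip_width: -0.0003
```

Run:
```python
from h import *
st()
im=snapshot("scene")[190:330,300:460,::-1]
cv2.imwrite("pics/s5.png",cv2.resize(im,None,fx=4.2,fy=4.2,interpolation=cv2.INTER_CUBIC))
```

```text
t 7.3 board [ 0.0199 -0.1544] z 0.0601 spin to do 0.013583696508859378 F [-1.412  -2.0678] -1.514603046925608 tilt [ 0.0019 -0.0186 -0.9998] w -0.00026097645003511985
```

View pics/s5.png

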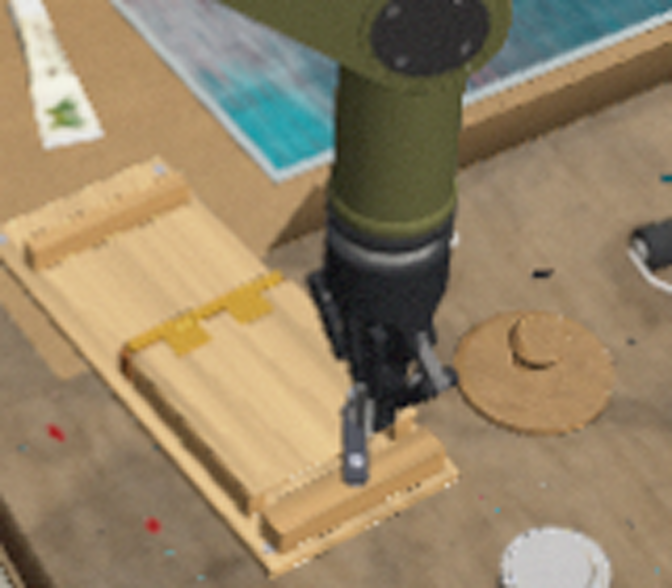

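The button is at about 60°. For stroke 2 I'll go round to the post's +x side and push it in -x.

Request:
{"fn": "send_rows", "kwargs": {
  "dp": [
    [0,-8,0],
    [-14,0,0],
    [-13,0,0],
    [0,10,0],
    [0,10,0],
    [0,8,0],
    [8,0,0],
    [8,0,0],
    [7,0,0],
    [0,0,0]
  ],
  "spin": [0.01,0,0,0,0,0,0,0,0,0],
  "hand": [1,1,1,1,1,1,1,1,1,1]
}}

```text
t: 8.35
tcp_pos: [0.5241, -0.3053, 0.061]
eef_rot: [0.221, 3.123, -0.023]
wrist_force: [-0.6, -0.3, 0.3]
grip_width: -0.0
```

```bash
python3 -c "from h import *;st()"
```

```text
t 8.35 board [ 0.0276 -0.1279] z 0.061 spin to do 0.0022977658633069886 F [-0.567  -0.3721] 0.2723784239322124 tilt [ 0.0092 -0.0153 -0.9998] w -1.031517809261906e-05
```

Small steps now, to meet the end stop gently (expected near x ≈ 0.017).

Request:
{"fn": "send_rows", "kwargs": {
  "dp": [
    [3,-2,0],
    [3,0,0],
    [2,0,0],
    [2,0,0],
    [1,0,0],
    [1,0,0],
    [0,0,0],
    [0,0,0],
    [0,0,0],
    [0,0,0]
  ],
  "spin": [0,0,0,0,0,0,0,0,0,0],
  "hand": [1,1,1,1,1,1,1,1,1,1]
}}

```text
t: 9.35
tcp_pos: [0.511, -0.3072, 0.0615]
eef_rot: [0.223, 3.121, -0.025]
wrist_force: [0.8, 0.2, 0.3]
grip_width: -0.0
```

```bash
python3 -c "from h import *;st()"
```

```text
t 9.35 board [ 0.0149 -0.1316] z 0.0615 spin to do 0.0005708779314554935 F [0.7977 0.2971] 0.2687527727222683 tilt [ 0.0109 -0.0168 -0.9998] w -1.8786535752560408e-05
```

Request:
{"fn": "send_rows", "kwargs": {
  "dp": [
    [2,0,0],
    [2,0,0],
    [1,0,0],
    [1,0,0],
    [1,0,0],
    [0,0,0],
    [0,0,0],
    [0,0,0],
    [0,0,0],
    [0,0,0]
  ],
  "spin": [0,0,0,0,0,0,0,0,0,0],
  "hand": [1,1,1,1,1,1,1,1,1,1]
}}

```text
t: 10.35
tcp_pos: [0.5103, -0.3073, 0.0619]
eef_rot: [0.225, 3.109, -0.028]
wrist_force: [3.7, 0.1, -1.1]
grip_width: -0.0001
```

Run:
```python
from h import *
st()
im=snapshot("scene")[190:330,300:460,::-1]
cv2.imwrite("pics/s6.png",cv2.resize(im,None,fx=4.2,fy=4.2,interpolation=cv2.INTER_CUBIC))
```

```text
t 10.35 board [ 0.0142 -0.1318] z 0.0619 spin to do -0.0009935515478980417 F [3.6686 0.5865] -1.086007471665465 tilt [ 0.0233 -0.0197 -0.9995] w -0.00012441687645299617
```

View pics/s6.png

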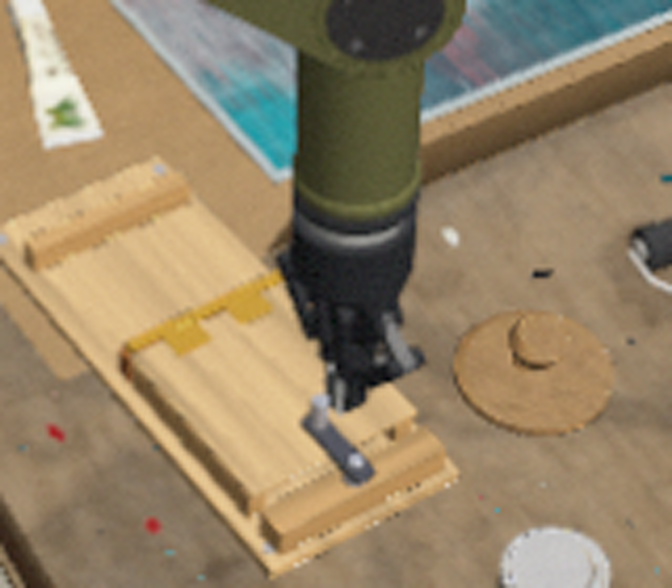

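The button points straight across the edge and the finger has stalled at 3.7 N, so it is on the end stop. I'll back off in +x, then go up.

Request:
{"fn": "send_rows", "kwargs": {
  "dp": [
    [-8,0,0],
    [-8,0,0],
    [0,0,-20],
    [0,0,-30],
    [0,0,-30],
    [0,0,-30],
    [0,0,-20],
    [0,0,0],
    [0,0,0],
    [0,0,0]
  ],
  "spin": [0,0,0,0,0,0,0,0,0,0],
  "hand": [1,1,1,1,1,1,1,1,1,1]
}}

```text
t: 11.4
tcp_pos: [0.5193, -0.307, 0.1929]
eef_rot: [0.223, 3.13, -0.024]
wrist_force: [0.0, -0.2, -0.5]
grip_width: 0.0002
```

Run:
```python
from h import *
st()
im=snapshot("scene")
cv2.imwrite("pics/s7.png",cv2.resize(im[150:370,240:470,::-1],None,fx=2.7,fy=2.7,interpolation=cv2.INTER_CUBIC))
```

```text
t 11.4 board [ 0.0231 -0.1302] z 0.1929 spin to do 0.0009900575231163167 F [ 0.0331 -0.1937] -0.5305018317926572 tilt [ 0.0029 -0.0155 -0.9999] w 0.0002013962435537134
```

View pics/s7.png

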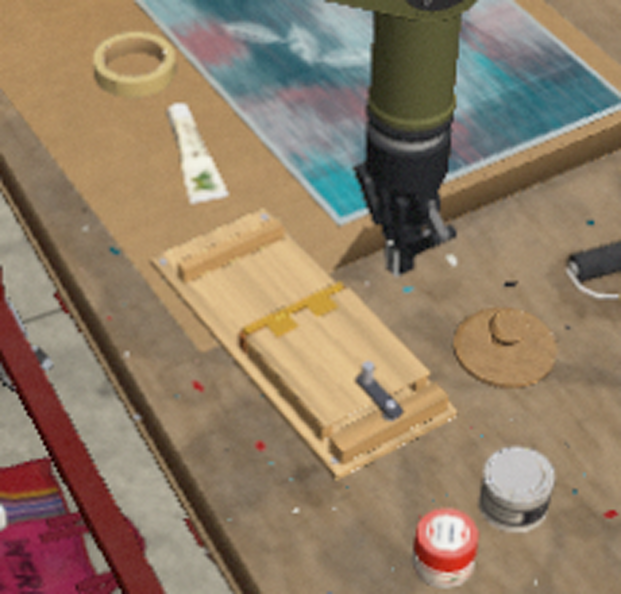

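The leaf is closed, the button is across its edge at crop (380,392), the five loose items are in place, and the arm is clear.

```bash
python3 -c "from plant import manip;print(manip.sign_off())"
```

```text
the job is handed in; nothing more can be done
None
```

The leaf is closed and the turn button is across its edge, but one force reading went over the limit, so the run may be judged failed. At the end of the closing stroke I pushed too far down, and the wrist force read about 125 N against the 120 N limit. That was the closed fingertips on the leaf's back after it had reached its stop; I lifted straight off.

- **Leaf:** I pushed it over its spine by the back side of its free edge with shut fingertips. The last pictures show it flat over the block. The fingers stayed on the back and did not touch the paper sheet.
- **Button:** I pushed the post round in two strokes until the finger stalled at 3.7 N. The last picture shows the arm pointing straight across the leaf's edge.
- **Bystanders and arm:** By eye, all five loose items are where they started; I did not measure them. The arm was clear at z ≈ 0.19 m with about 0.5 N on the wrist, and I handed in at 11.4 s.

I judged the leaf and button positions from pictures and the finger stall, because the state does not give the joint angles.

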